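# Clear the painter's table: pots, droppers and brush to their trays

### The job

Put the painter's things away where each kind belongs: stand the two loose paint pots in the free bays of the pot tray, stand the two dropper bottles in bays of the dropper rack, and lay the flat brush along the wide channel of the brush tray, flat on its floor. Everything must stand or lie fully down in its place and be let go; set the pots and bottles down rather than dropping them, and leave the pot already in the tray and the little rinsing glass standing where they are.

Things in the scene. Friction and masses are not known exactly. Their poses are not given: they have to be found in the camera images.
- pot_a: One of the two loose paint pots to put away: squat paint pot, off-white body 39 mm across with a red screw lid 42 mm across (the lid is from 31 to 46 mm above the base), 46 mm tall, about 60 g; origin at the centre of its underside, z up the pot. It stands upright on the table.
- pot_b: The other loose paint pot, the same in every way as pot_a, standing upright elsewhere on the table.
- dropper_a: One of the two dropper bottles to put away: dropper bottle, amber glass body 33 mm across, straight-sided from 2 to 50 mm above the base, a black collar 21 mm across (58 to 70 mm) and a rubber bulb 15 mm across up to 89 mm; about 55 g; origin at the centre of its underside, z up the bottle. It stands upright on the table.
- dropper_b: The other dropper bottle, the same in every way as dropper_a, standing upright elsewhere on the table.
- brush: Flat wash brush lying flat on the table, 150 mm long, 11 mm thick, about 45 g. Origin mid-length on its underside; x axis to the bristles, z up. Wooden handle, 22 mm wide, from x = -75 to +10 mm; steel ferrule, 46 mm wide, to +32 mm; dark bristles, 44 mm wide, to +75 mm. It balances close to its origin; best gripped across the handle just behind the ferrule, at x about -10 mm.
- pot_tray: Wooden tray for paint pots, fixed: 66 mm (its x) by 188 mm (its y), one row of three bays, each 56 mm square inside, centred at y = -61, 0, +61 mm, x = 0. Origin at the centre of its underside; floor 5 mm above it, outer walls 5 mm thick and 24 mm high, partitions 5 mm thick and 20 mm high. The bay at y = -61 mm already holds pot_kept.
- dropper_rack: Wooden rack for dropper bottles, fixed: 58 mm (its x) by 164 mm (its y), one row of three bays, each 48 mm square inside, centred at y = -53, 0, +53 mm, x = 0, all empty at the start (use any two). Origin at the centre of its underside; floor 5 mm above it, outer walls 5 mm thick and 26 mm high, partitions 5 mm thick and 22 mm high.
- brush_tray: Shallow wooden brush tray, fixed: 132 mm (its x) by 180 mm (its y), walls 5 mm thick and 18 mm high; origin at the centre of its underside, floor 5 mm above it. A rib 14 mm high along y divides it: the empty wide channel spans x = -61 to +35 mm (middle x = -13 mm) and y = -85 to +85 mm; the narrow one at +x holds two slim brushes, fixed.
- pot_kept: A third paint pot, the same as pot_a, that already stands in the pot tray, in the bay at the tray's y = -61 mm; it stays there. Origin at the centre of its underside.
- rinse_glass: Small empty clear glass, 34 mm across and 45 mm tall, about 60 g, standing loose on the table in one of the gaps between the trays, to be left alone. Origin at the centre of its underside.
Not all that is in view belongs to the job. Leave any blue, purple or turquoise look-alike of the dropper_a alone.

How it is judged:
At the end, for the whole second after the job is handed in: Three pots upright (0.1 rad) on the floor of the pot tray's bays, two droppers likewise in the rack (bases within 4 mm of the floor), the brush flat on the floor of the wide channel (along it within 0.35 rad, within 20 mm of mid-length), the glass standing; all released and at rest (x of pot_a in the frame of pot_tray between -0.012 and 0.012 m and y of pot_a in the frame of pot_tray between -0.075 and 0.075 m and z of pot_a in the frame of pot_tray between 0.002 and 0.009 m and angle between each of pot_a, pot_b, pot_kept, dropper_a, dropper_b, rinse_glass's own z axis and vertical below 0.1 rad and linear speed of each of pot_a, pot_b, pot_kept, dropper_a, dropper_b, brush below 0.02 m/s and angular speed of each of pot_a, pot_b, pot_kept, dropper_a, dropper_b, brush below 0.2 rad/s and contact force between the fingers and pot_a below 0.05 N and x of pot_b in the frame of pot_tray between -0.012 and 0.012 m and y of pot_b in the frame of pot_tray between -0.075 and 0.075 m and z of pot_b in the frame of pot_tray between 0.002 and 0.009 m and contact force between the fingers and pot_b below 0.05 N and x of pot_kept in the frame of pot_tray between -0.012 and 0.012 m and y of pot_kept in the frame of pot_tray between -0.075 and 0.075 m and z of pot_kept in the frame of pot_tray between 0.002 and 0.009 m and contact force between the fingers and pot_kept below 0.05 N and x of dropper_a in the frame of dropper_rack between -0.012 and 0.012 m and y of dropper_a in the frame of dropper_rack between -0.067 and 0.067 m and z of dropper_a in the frame of dropper_rack between 0.002 and 0.009 m and contact force between the fingers and dropper_a below 0.05 N and x of dropper_b in the frame of dropper_rack between -0.012 and 0.012 m and y of dropper_b in the frame of dropper_rack between -0.067 and 0.067 m and z of dropper_b in the frame of dropper_rack between 0.002 and 0.009 m and contact force between the fingers and dropper_b below 0.05 N and x of brush in the frame of brush_tray between -0.05 and 0.024 m and y of brush in the frame of brush_tray between -0.02 and 0.02 m and z of brush in the frame of brush_tray between 0.002 and 0.009 m and angle between brush's own z axis and vertical below 0.08 rad and angle between the x axis of brush and the y axis of brush_tray, either way round below 0.35 rad and contact force between the fingers and brush below 0.05 N); the robot touches nothing.
It fails at once if a paint pot or dropper bottle is dropped or thrown (moves free of the fingers faster than 0.7 m/s, as after a fall of 25 mm) ((contact force between the fingers and pot_a below 0.05 N and linear speed of pot_a above 0.7 m/s) or (contact force between the fingers and pot_b below 0.05 N and linear speed of pot_b above 0.7 m/s) or (contact force between the fingers and dropper_a below 0.05 N and linear speed of dropper_a above 0.7 m/s) or (contact force between the fingers and dropper_b below 0.05 N and linear speed of dropper_b above 0.7 m/s)).
It fails at once if the rinsing glass is moved more than 20 mm (distance of rinse_glass from where it was at the start of the episode above 0.02 m).
It fails at once if the pot already in the tray is moved more than 20 mm (distance of pot_kept from where it was at the start of the episode above 0.02 m).
It also fails if it takes over 125 s, if anything falls off the work surface, if the arm or the gripper's body presses on something with over 40 N, if the wrist force passes 120 N, or if a joint passes its speed limit or range.

### The arm

A 7-joint arm with a two-finger parallel gripper is mounted at the origin on the work surface. World frame = base frame: x ahead of the robot, y to its left, z up, the work surface at z = 0. Lengths are in m, angles in rad, forces in N, time in s.
With the tool pointing down it reaches from about 0.425 to 0.875 m from the base axis. Payload 4.7 kg.
Tool frame: the origin (TCP) lies midway between the tips of the shut fingers; the grasp point (between the pads) lies 19 mm behind it; z points along the fingers, y is the line along which they close (so a half turn about z gives the same grasp; the last joint's range is limited). The gripper opens to 85 mm and grips with 20 to 120 N. Pads are 22 mm wide; open, the fingers measure 114 mm over their backs; the gripper's body (76 mm by 85 mm) begins 54 mm behind the grasp point. The pads swing forward as they close: fully open they stand 13 mm farther back than shut.
Start: joints at [-1.216, 0.321, -0.07, 1.45, 0.023, 1.371, -0.057], TCP at [0.217, 0.613, 0.231] pointing down, gripper open.
Joint ranges: [-2.86, 2.86], [-0.3, 2.09], [-1.38, 1.24], [0.06, 2.45], [-1.56, 4.7], [0.09, 2.05], [-2.69, 2.69]. Speed limits (rad/s): [2.57, 2.57, 3.14, 3.14, 3.14, 3.14, 3.14].

### API

Orientations are given as a unit quaternion [w, x, y, z].
In Python, from workcell import status, capture, order gives the robot as it stands. The module is installed in compiled form; this text tells all that it offers.
- The arm moves only by the shell command python3 -m pendant 'ROWS' [FORCE]. ROWS is JSON, a list that holds one entry, the list of rows, each a list of 5 numbers: the shift along the tool's x, y, z each as a share of 0.03 m, from -1 to 1, then the turn about the tool's z as a share of 0.12 rad, from -1 to 1, then the opening, from -1 (shut) to 1 (fully open). A call has 1 to 12 rows; each row shifts and turns the commanded pose from where the row before left it, along the tool's axes as they then stand; what a row does not reach is not made up. A row lasts 1/10 s, in which the tool goes at most 50 mm and 8.59 degrees, less where a joint would pass 70% of its speed; a pose out of reach is approached as far as the arm can. A call with a number of a shift or a turn outside -1 to 1 is refused whole. A call with a gripper value outside its range is refused whole. The fingers move at their own pace and stop on an object; FORCE is the grip in N (left out, the last holds). Time passes only in rows, so rows that do not move let the fingers close. It gives the time, the measured TCP pose, the force, the opening and the grip force at its end, in the units of the state.
- status.observe(): the state, without advancing time (a new reading comes with each control period).
- capture(name): name is "side" or "top"; returns a dict with "color" (420x560x3 uint8, blue, green, red), "K" (3x3 intrinsics, pixels), "world_from_camera" (4x4, takes a point from camera to world coordinates). Camera axes: x right, y down, z forward; pixel columns grow to the right and rows downward; lengths in m; the calibration is good to about 2 mm. A picture is of the moment at which its call begins. There is no depth.
- order.sign_off(): hands the job in; it is judged then, once.
The state is a dict: "time_s": time; "joint_pos": joint angles; "qvel": joint speeds; "joint_torque": joint torques, N m; "eef_pos": TCP position; "orientation": TCP orientation; "ft_force": force on the tool from outside, world axes, zero at the start; "torque": the same for the moment, N m; "grip_width": finger opening in m; "grip_force": force on a finger pad.
Only numpy, scipy, OpenCV 4.12 (cv2) and the standard library are available. Lean on these libraries where they do the work, as an engineer would, in place of code of your own. Each camera call takes 0.05 s, during which the arm holds its last target. There are 200 camera calls.

## Working session

There is one attempt and no reset: what is moved stays moved. The work goes in short steps, Python scripts to look and compute and a shell command to move; the robot and the scene stay as the last step left them, time stands still between calls to the robot, and variables do not carry over. Pictures are saved under pics/ and viewed, at most 14 in all, crops included, and the job is handed in when it is done.

```bash
mkdir -p pics; cat > h.py <<'E'
import numpy as np, cv2
from workcell import status, capture, order
def snap(n,f):
    c=capture(n); cv2.imwrite(f'pics/{f}.png',c['color']); np.savez(f'pics/{f}.npz',**c); return c
def load(f): return np.load(f'pics/{f}.npz')
def ray(c,u,v):
    T=c['world_from_camera']; d=T[:3,:3]@np.linalg.inv(c['K'])@np.array([u,v,1.]); return T[:3,3],d/np.linalg.norm(d)
def plane(c,u,v,z):
    o,d=ray(c,u,v); return o+d*(z-o[2])/d[2]
def tri(c1,p1,c2,p2):
    o1,d1=ray(c1,*p1); o2,d2=ray(c2,*p2)
    s=np.linalg.lstsq(np.c_[d1,-d2],o2-o1,rcond=None)[0]
    a,b=o1+s[0]*d1,o2+s[1]*d2; return (a+b)/2,np.linalg.norm(a-b)
def proj(c,p):
    T=np.linalg.inv(c['world_from_camera']); q=c['K']@(T[:3,:3]@np.array(p)+T[:3,3]); return q[:2]/q[2]
E
python3 - <<'E'
from h import *
np.set_printoptions(precision=3,suppress=True)
for n in('top','side'):
    c=snap(n,n+'0'); print(n,c['K'].tolist(),c['world_from_camera'])
print(status.observe())
E
```

```text
top [[526.2520706248251, 0.0, 275.0643324456506], [0.0, 526.2520706248251, 203.20623315115932], [0.0, 0.0, 1.0]] [[ 0.012 -0.989  0.148  0.315]
 [-1.    -0.01   0.014 -0.038]
 [-0.012 -0.148 -0.989  1.212]
 [ 0.     0.     0.     1.   ]]
side [[395.7984106412343, 0.0, 279.1808221056778], [0.0, 395.7984106412343, 205.9090938779693], [0.0, 0.0, 1.0]] [[ 0.968 -0.158  0.195  0.325]
 [-0.251 -0.636  0.729 -0.712]
 [ 0.009 -0.755 -0.656  0.637]
 [ 0.     0.     0.     1.   ]]
{'time_s': 0.1, 'joint_pos': array([-1.216,  0.322, -0.07 ,  1.452,  0.023,  1.371, -0.057]), 'qvel': array([ 0.001, -0.001,  0.   , -0.003,  0.001,  0.   , -0.001]), 'joint_torque': array([ -0.001, -49.487,  -0.384, -31.521,   0.013,   0.007,   0.   ]), 'eef_pos': array([0.217, 0.612, 0.23 ]), 'orientation': array([-0.   ,  0.17 ,  0.986, -0.001]), 'ft_force': array([-0.313,  0.347, -0.692]), 'torque': array([-0.017, -0.016,  0.011]), 'grip_force': 0.0, 'grip_width': 0.0854183610160256}
```

View pics/top0.png

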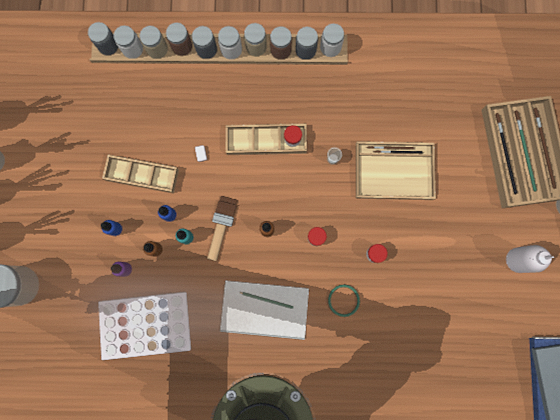

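View pics/side0.png

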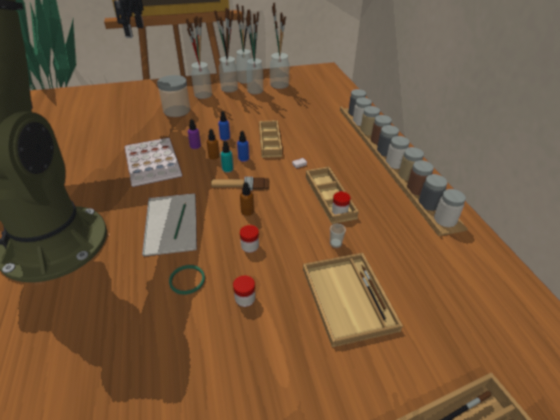

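The top view shows the pot tray at (266,138) with the kept pot in its right bay. The dropper rack is at (141,173), the brush tray at (396,170) and the glass at (335,156). Loose pots are at (317,236) and (377,253), amber droppers at (267,228) and (152,248), and the brush is around (221,228). In the side view the pots are at (249,238) and (244,290), and the droppers at (246,200) and (212,145).

```bash
python3 - <<'E'
from h import *
np.set_printoptions(precision=4,suppress=True)
for n in('top','side'):
    im=load(n+'0')['color']; hsv=cv2.cvtColor(im,cv2.COLOR_BGR2HSV)
    H,S,V=[hsv[...,i].astype(int) for i in range(3)]
    masks={'red':((H<6)|(H>174))&(S>180)&(V>90),
     'wood':(H>15)&(H<30)&(S>60)&(V>110),
     'dark':(V<50),
     'amber':(H<14)&(S>150)&(V>50)&(V<110)}
    print(n,[ (p,hsv[p[1],p[0]].tolist()) for p in ([(150,181),(380,180),(216,240),(267,229),(300,200),(225,206)] if n=='top' else [(330,310),(230,183),(246,205),(300,230)])])
    for k,m in masks.items():
        nn,lab,st,ce=cv2.connectedComponentsWithStats(m.astype(np.uint8))
        for i in range(1,nn):
            if st[i,4]>(25 if k!='amber' else 40) and 90<ce[i][0]<450 and 100<ce[i][1]<345: print(k,st[i].tolist(),ce[i])
a=cv2.imread('pics/top0.png')[100:290,80:450]; cv2.imwrite('pics/ct.png',cv2.resize(a,None,fx=2.15,fy=2.15,interpolation=cv2.INTER_CUBIC))
a=cv2.imread('pics/side0.png')[110:350,180:410]; cv2.imwrite('pics/cs.png',cv2.resize(a,None,fx=2.5,fy=2.5,interpolation=cv2.INTER_CUBIC))
E
```

```text
top [((150, 181), [17, 95, 174]), ((380, 180), [21, 75, 223]), ((216, 240), [16, 94, 214]), ((267, 229), [0, 15, 34]), ((300, 200), [12, 130, 161]), ((225, 206), [9, 115, 100])]
red [285, 126, 17, 18, 141] [292.8227 133.9362]
red [369, 245, 9, 17, 33] [371.303  252.5455]
wood [226, 123, 81, 30, 1640] [261.4543 138.8451]
wood [356, 141, 80, 58, 3948] [394.8513 171.2307]
wood [103, 155, 74, 38, 1557] [140.1413 172.948 ]
wood [207, 224, 19, 37, 317] [216.1546 241.959 ]
dark [391, 151, 31, 2, 60] [406.4833 151.4833]
dark [159, 207, 9, 8, 58] [163.1207 210.6034]
dark [101, 222, 10, 8, 64] [105.7656 225.6406]
dark [262, 223, 9, 9, 56] [266.1964 226.6607]
dark [177, 231, 9, 8, 59] [181.0339 234.4407]
dark [144, 243, 10, 9, 66] [148.3182 247.2424]
side [((330, 310), [20, 112, 182]), ((230, 183), [17, 128, 157]), ((246, 205), [15, 210, 79]), ((300, 230), [14, 166, 140])]
red [334, 191, 16, 15, 180] [341.3944 198.0722]
red [240, 225, 18, 16, 238] [248.6765 232.6723]
red [233, 276, 22, 20, 351] [243.5128 285.3248]
wood [341, 107, 109, 128, 550] [398.3418 177.0727]
wood [259, 121, 23, 30, 483] [
[... 1102 characters left out ...]
[256.0429 220.9857]
amber [240, 234, 20, 8, 56] [249.9821 238.4286]
amber [338, 244, 14, 11, 50] [344.14 250.02]
amber [168, 255, 22, 19, 86] [175.6977 261.8837]
amber [83, 259, 15, 30, 111] [ 91.7838 272.8468]
amber [147, 258, 16, 36, 135] [156.     277.0222]
amber [84, 262, 80, 140, 2817] [124.0458 340.8931]
amber [184, 270, 8, 18, 49] [187.8571 278.3469]
amber [174, 274, 11, 15, 56] [178.8036 281.6964]
amber [162, 282, 7, 22, 69] [165.4783 292.5507]
amber [234, 287, 22, 9, 64] [245.7031 292.2969]
amber [171, 296, 23, 20, 140] [182.6071 304.1286]
amber [241, 301, 21, 19, 101] [251.3366 311.9208]
amber [179, 316, 8, 15, 47] [182.3404 322.2979]
amber [181, 334, 7, 20, 47] [184.383  344.0213]
```

View pics/ct.png

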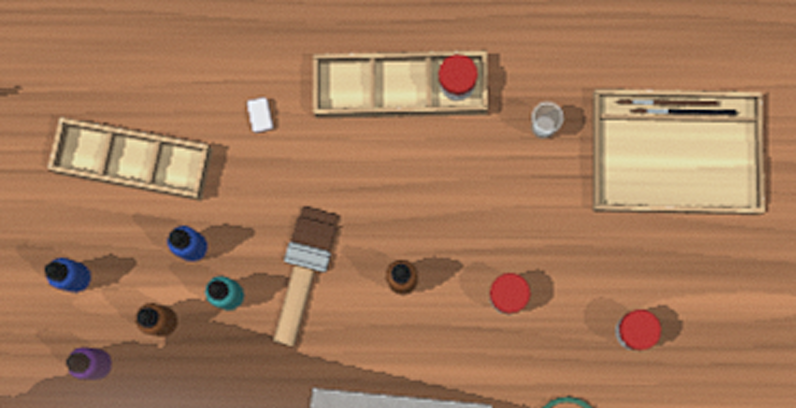

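View pics/cs.png

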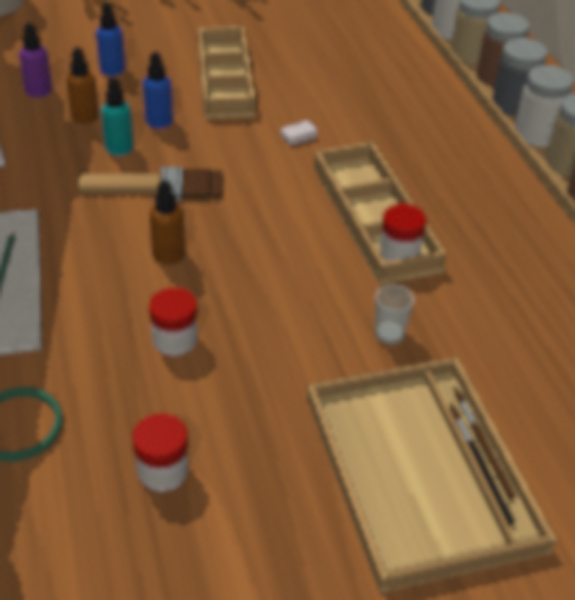

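The crops give the tray rim corners, the brush outline and every bulb and lid. Next I triangulate them and check the heights against the text.

```bash
cat > m.py <<'E'
from h import *
np.set_printoptions(precision=4,suppress=True)
T,S=load('top0'),load('side0')
t=lambda p:(p[0]/2.15+80-.27,p[1]/2.15+100-.27); s=lambda p:(p[0]/2.5+180-.3,p[1]/2.5+110-.3)
hs=cv2.cvtColor(T['color'],cv2.COLOR_BGR2HSV).astype(int); H,Sa,V=hs[...,0],hs[...,1],hs[...,2]
red=(((H<6)|(H>172))&(Sa>150)&(V>90)).astype(np.uint8)
n,l,st,ce=cv2.connectedComponentsWithStats(red)
r=[ce[i] for i in range(1,n) if st[i,4]>60 and 100<ce[i][1]<300]; print([st[i].tolist() for i in range(1,n) if st[i,4]>60])
for name,a,b in [('pot_kept',(292.8,133.9),(341.4,198.)),('pot1',t((511,293)),(248.7,232.7)),('pot2',t((640,330)),(243.5,285.3)),('dropB',(266.2,226.7),(245.8,189.2)),('dropA',(148.3,247.2),(211.2,135.4)),
  ('glass rim',t((547,116)),s((394,296))),('turq',(181,234.4),(225.5,147.)),('blue',(163.1,210.6),(242.15,137.)),('blue2',(105.8,225.6),(222.7,116.6)),('brush tip L',t((303,206)),s((222,172))),('brush tip R',t((340,214)),s((222,198))),('handle end',t((285,344)),s((80,183))),('ferr',t((285,264)),s((161,167)))]:
    print(name,*tri(T,a,S,b))
print('lids on plane .046',[plane(T,*q,.046)[:2] for q in r])
C={'pot_tray':([(314,54),(487,51),(489,110),(313,115)],[(373,146),(443,260),(381,267),(317,153)],.024,True),
'rack':([(62,118),(211,145),(200,197),(50,169)],[(243,27),(254,106),(205,108),(199,30)],.026,True),
'btray':([(596,90),(765,92),(767,211),(594,210)],[(458,362),(552,540),(385,572),(310,386)],.018,False)}
for k,(a,b,z,_) in C.items():
    P=np.array([tri(T,t(p),S,s(q))[0] for p,q in zip(a,b)]); print(k,'tri',P.tolist(),'mean',P.mean(0))
    Q=np.array([plane(T,*t(p),z) for p in a]); print('  plane mean',Q.mean(0),'sides',[np.linalg.norm(Q[i]-Q[i-1]) for i in range(4)],'long dir deg',[np.degrees(np.arctan2(*(Q[i]-Q[j])[[1,0]])) for i,j in((0,1),(3,2))])
wood=((H>14)&(H<31)&(Sa>45)&(Sa<125)&(V>100)).astype(np.uint8)
wood=cv2.morphologyEx(wood,cv2.MORPH_CLOSE,np.ones((3,3)))
for c in cv2.findContours(wood,0,2)[0]:
    if cv2.contourArea(c)>200 and cv2.boundingRect(c)[1]<250 and 90<cv2.boundingRect(c)[0]<450: print('wood',cv2.minAreaRect(c),cv2.boxPoints(cv2.minAreaRect(c)).round(1).tolist())
E
python3 m.py
```

```text
[[284, 125, 18, 19, 254], [308, 227, 19, 19, 275], [368, 244, 20, 19, 285]]
pot_kept [ 0.6499 -0.0599  0.0436] 0.00040328366417518425
pot1 [ 0.417  -0.1165  0.0397] 0.0010010711367845172
pot2 [ 0.3806 -0.2495  0.0383] 0.0013406545921110628
dropB [ 0.4338 -0.0029  0.0672] 0.0010970583731317125
dropA [0.3862 0.2534 0.0673] 0.0011995934982365949
glass rim [ 0.6038 -0.154   0.045 ] 8.790521514982621e-05
turq [0.415  0.1827 0.0692] 0.0016112677814615914
blue [0.4671 0.2245 0.0675] 0.0015800528497648338
blue2 [0.4322 0.3485 0.0691] 0.0011160159043703264
brush tip L [0.5125 0.1062 0.0038] 0.0018604370801632028
brush tip R [0.5037 0.0661 0.0014] 0.00033351619271264425
handle end [0.3638 0.1211 0.0054] 0.0025732303885743625
ferr [0.4494 0.1231 0.0093] 0.0036677913608153573
lids on plane .046 [array([ 0.6489, -0.0591]), array([ 0.4165, -0.1148]), array([ 0.3802, -0.2481])]
pot_tray tri [[0.6785631690866493, 0.09742038270483742, 0.015432108447708037], [0.6817637555452392, -0.0913861577669179, 0.015191160882057797], [0.6159277223545844, -0.09395136014014334, 0.0224980943279407], [0.6120662985070
[... 1748 characters left out ...]
53100586, 26.62748146057129), 10.885526657104492) [[101.5, 179.39999389648438], [106.5999984741211, 153.1999969482422], [178.89999389648438, 167.10000610351562], [173.89999389648438, 193.3000030517578]]
wood ((395.5108947753906, 169.93289184570312), (80.04287719726562, 56.87409210205078), 1.1017061471939087) [[355.0, 197.60000610351562], [356.0, 140.6999969482422], [436.1000061035156, 142.3000030517578], [435.0, 199.10000610351562]]
wood ((265.53179931640625, 138.80409240722656), (30.161758422851562, 81.63424682617188), 88.60282135009766) [[224.39999389648438, 124.69999694824219], [306.0, 122.69999694824219], [306.70001220703125, 152.89999389648438], [225.10000610351562, 154.89999389648438]]
```

```bash
cat > d.py <<'E'
import sys; from h import *
from scipy.spatial.transform import Rotation as R
def delta(x,y,z,az):
    s=status.observe(); w=s['orientation']; M=R.from_quat([*w[1:],w[0]]).as_matrix()
    a=np.degrees(np.arctan2(M[1,1],M[0,1])); t=(a-az+90)%180-90   # + turn lowers azimuth
    f=np.radians(a-t); e=np.array([x,y,z])-s['eef_pos']
    print('az %.2f tcp %s t %.1f tilt %.4f grip %.3f F %.1f'%(a,s['eef_pos'].round(4),s['time_s'],M[2,2]+1,s['grip_width'],s['grip_force']))
    print('turn units %.2f ; then x %.2f y %.2f z %.2f units'%(np.radians(t)/.12,*(np.array([-np.sin(f)*e[0]+np.cos(f)*e[1],np.cos(f)*e[0]+np.sin(f)*e[1],-e[2]])/.03)))
if __name__=='__main__': delta(*map(float,sys.argv[1:]))
E
python3 d.py .386 .253 .16 22
python3 - <<'E'
from h import *
T=load('top0'); 
e=plane(T,211.5,259.6,.011); print(e, plane(T,221.1,223.8,.011), plane(T,303/2.15+79.73,206/2.15+99.73,.011),plane(T,340/2.15+79.73,214/2.15+99.73,.011),plane(T,85/2.15+80,362/2.15+100,.07))
E
```

```text
az 70.47 tcp [0.2171 0.6121 0.2303] t 0.1 tilt 0.0000 grip 0.085 F 0.0
turn units 7.05 ; then x -13.21 y 0.73 z 2.34 units
[0.36260666 0.1222002  0.011     ] [0.44465811 0.10258352 0.011     ] [0.51038502 0.1054042  0.011     ] [0.50207724 0.06533097 0.011     ] [0.33904996 0.31285718 0.07      ]
```

```bash
python3 -m pendant '[[[0,0,0,1,1],[0,0,0,1,1],[0,0,0,1,1],[0,0,0,1,1],[0,0,0,1,1],[0,0,0,1,1],[0,0,0,1,1]]]' 60; python3 -m pendant '[[[-1,0,0,0,1],[-1,0,0,0,1],[-1,0,0,0,1],[-1,0,0,0,1],[-1,0,0,0,1],[-1,0,0,0,1],[-1,0,0,0,1],[-1,0,0,0,1],[-1,0,0,0,1],[-1,0.4,0.3,0,1],[-1,0.3,0.5,0,1],[-1,0,0.5,0,1]]]'; python3 d.py .386 .253 .022 22
```

```text
time_s: 0.8
eef_pos: [0.2172, 0.6123, 0.2307]
orientation: [0.0, 0.559, 0.829, -0.001]
ft_force: [-0.5, -0.1, 0.2]
grip_width: 0.0856
grip_force: 0.0
time_s: 2.0
eef_pos: [0.3748, 0.2865, 0.1919]
orientation: [0.0, 0.557, 0.831, 0.0]
ft_force: [0.3, -0.9, -0.4]
grip_width: 0.0853
grip_force: 0.0
az 22.31 tcp [0.3748 0.2865 0.1919] t 2.0 tilt 0.0000 grip 0.085 F 0.0
turn units 0.04 ; then x -1.18 y -0.07 z 5.66 units
```

```bash
python3 -m pendant '[[[-0.6,0,0,0,1],[-0.6,0,0,0,1],[0,0,1,0,1],[0,0,1,0,1],[0,0,0,0,1]]]'; python3 d.py .386 .253 .022 22; python3 - <<'E'
from h import *
snap('side','s1');c=load('s1')['color'][60:240,140:380]; cv2.imwrite('pics/s1c.png',cv2.resize(c,None,fx=3,fy=3,interpolation=cv2.INTER_CUBIC))
E
```

```text
time_s: 2.5
eef_pos: [0.3846, 0.2521, 0.1286]
orientation: [-0.001, 0.557, 0.831, -0.004]
ft_force: [-0.3, -0.6, 1.1]
grip_width: 0.0856
grip_force: 0.0
az 22.32 tcp [0.3846 0.2521 0.1286] t 2.5 tilt 0.0000 grip 0.086 F 0.0
turn units 0.05 ; then x 0.01 y 0.05 z 3.55 units
```

View pics/s1c.png

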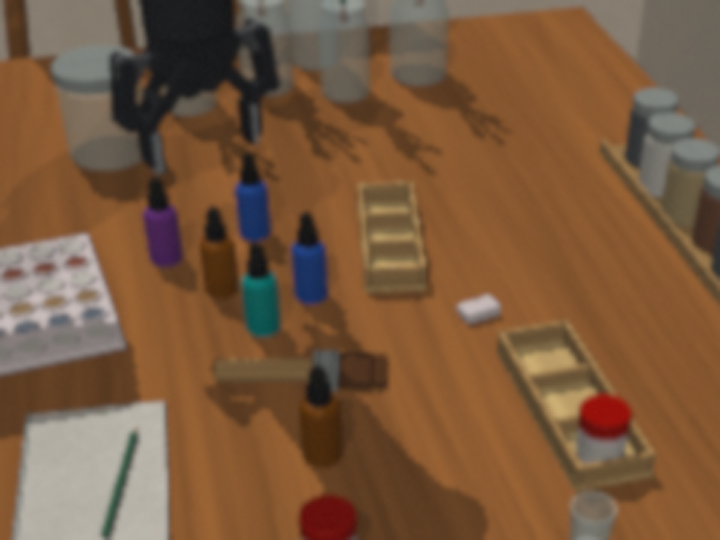

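The fingertips are at crop (152,165) and (250,140), straddling the amber bottle at (217,215) with clear lanes to either side. I descend and grip.

```bash
python3 -m pendant '[[[0,0,0.8,0,1],[0,0,0.8,0,1],[0,0,0.8,0,1],[0,0,0.8,0,1],[0,0,0.3,0,1],[0,0,0,0,1]]]'; python3 -m pendant '[[[0,0,0,0,-1],[0,0,0,0,-1],[0,0,0,0,-1],[0,0,0,0,-1],[0,0,0,0,-1],[0,0,0,0,-1],[0,0,0,0,-1],[0,0,0,0,-1]]]' 40; python3 d.py .386 .253 .022 22
```

```text
time_s: 3.15
eef_pos: [0.3872, 0.2544, 0.0274]
orientation: [-0.0, 0.557, 0.831, -0.0]
ft_force: [-0.3, -0.3, 0.0]
grip_width: 0.0856
grip_force: 0.0
time_s: 3.95
eef_pos: [0.3877, 0.2548, 0.0283]
orientation: [0.0, 0.557, 0.831, 0.001]
ft_force: [-1.7, -0.7, 6.9]
grip_width: 0.0317
grip_force: 39.4
az 22.34 tcp [0.3877 0.2548 0.0283] t 4.0 tilt 0.0000 grip 0.032 F 39.4
turn units 0.05 ; then x -0.03 y -0.08 z 0.21 units
```

```bash
python3 -m pendant '[[[0,0,0,0,0.2],[0,0,0,0,0.2],[0,0,0,0,0.2],[0,0,0.2,0,0.2],[0,0,0,0,0.2],[0,0,0,0,-1],[0,0,0,0,-1],[0,0,0,0,-1],[0,0,0,0,-1],[0,0,0,0,-1],[0,0,0,0,-1]]]' 40; python3 d.py .386 .253 .022 22
```

```text
time_s: 5.05
eef_pos: [0.3872, 0.2543, 0.0213]
orientation: [0.0, 0.557, 0.831, 0.0]
ft_force: [0.3, 0.4, -0.4]
grip_width: 0.0319
grip_force: 39.6
az 22.35 tcp [0.3872 0.2543 0.0213] t 5.0 tilt 0.0000 grip 0.032 F 39.6
turn units 0.05 ; then x -0.03 y -0.06 z -0.02 units
```

```bash
python3 -m pendant '[[[0,0,-0.6,0,-1],[0,0,-1,0,-1],[0,0,-1,0,-1],[0,0,-1,0,-1],[0,0,-0.4,1,-1],[0,0,0,1,-1],[0,0,0,1,-1],[0,0,0,1,-1],[0,0,0,0.7,-1],[0,0,0,0,-1]]]'; python3 d.py .568 .342 .0265 -10
```

```text
time_s: 6.05
eef_pos: [0.3872, 0.2543, 0.1413]
orientation: [-0.0, 0.766, 0.643, 0.0]
ft_force: [0.1, 0.1, -0.4]
grip_width: 0.0316
grip_force: 39.7
az -9.98 tcp [0.3872 0.2543 0.1413] t 6.0 tilt 0.0000 grip 0.032 F 39.7
turn units 0.00 ; then x 3.93 y 5.43 z 3.83 units
```

```bash
python3 -m pendant '[[[0.65,0.9,0,0,-1],[0.65,0.9,0,0,-1],[0.65,0.9,0,0,-1],[0.65,0.9,0,0,-1],[0.65,0.9,0,0,-1],[0.65,0.9,0,0,-1],[0,0,0,0,-1],[0,0,0.9,0,-1],[0,0,0.9,0,-1],[0,0,0,0,-1]]]'; python3 d.py .568 .342 .0265 -10;  python3 - <<'E'
from h import *
out=[]
for n,b in(('side',(100,220,210,310)),('top',(120,230,80,220))):
    c=snap(n,n+'2')['color'][b[0]:b[1],b[2]:b[3]]; out.append(cv2.resize(c,(390,390*c.shape[0]//c.shape[1])))
h=max(o.shape[0] for o in out); cv2.imwrite('pics/p2.png',np.hstack([cv2.copyMakeBorder(o,0,h-o.shape[0],0,0,0) for o in out])); print(h)
E
```

```text
time_s: 7.05
eef_pos: [0.5636, 0.3398, 0.0829]
orientation: [-0.0, 0.765, 0.644, -0.004]
ft_force: [-0.9, -0.0, -1.5]
grip_width: 0.0318
grip_force: 39.9
az -9.87 tcp [0.5636 0.3398 0.0829] t 7.0 tilt 0.0000 grip 0.032 F 39.9
turn units 0.02 ; then x 0.10 y 0.13 z 1.88 units
468
```

View pics/p2.png

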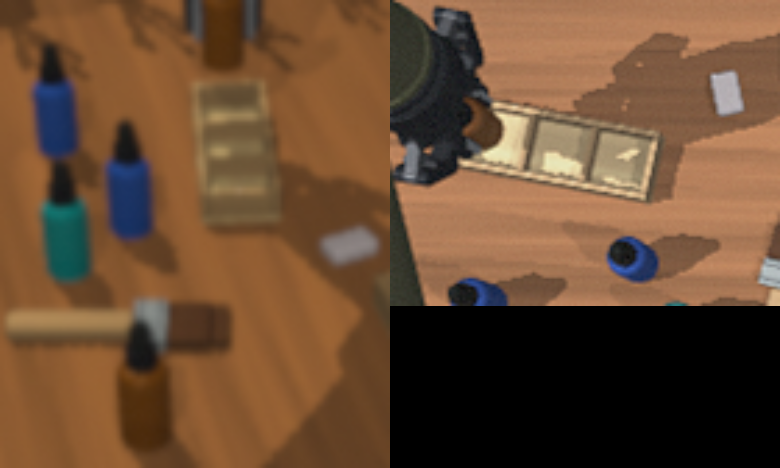

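The side view shows the held bottle upright above the far bay, its axis at about crop (222,30). I check that column against the projected TCP before lowering.

```bash
python3 - <<'E'
from h import *
S=load('side2'); p=status.observe()['eef_pos']; print(p)
for z in(-.0213,0,.02): print(z,proj(S,p+[0,0,z]))
im=S['color'];hs=cv2.cvtColor(im,cv2.COLOR_BGR2HSV)
for r in range(102,122,2): print(r,[(tuple(hs[r,c])) [0]*1000+hs[r,c][2] for c in range(258,278)] if 0 else [int(hs[r,c,1]) if hs[r,c,2]<130 else 0 for c in range(256,280)])
E
```

```text
[0.56643614 0.34126905 0.08734372]
-0.0213 [267.41243096 113.5842039 ]
0 [267.33429647 107.07578557]
0.02 [267.25922214 100.82227049]
102 [161, 124, 10, 4, 0, 40, 140, 207, 213, 209, 209, 211, 218, 210, 214, 181, 90, 11, 3, 5, 86, 148, 164, 164]
104 [156, 123, 35, 4, 0, 31, 124, 202, 211, 209, 212, 212, 217, 202, 212, 184, 88, 8, 3, 0, 88, 144, 163, 164]
106 [154, 129, 44, 4, 3, 30, 126, 192, 208, 212, 212, 215, 217, 203, 210, 178, 85, 11, 0, 18, 107, 147, 160, 166]
108 [160, 151, 117, 60, 18, 31, 126, 205, 205, 209, 209, 206, 211, 213, 210, 183, 88, 15, 23, 72, 136, 163, 159, 161]
110 [165, 0, 0, 136, 106, 110, 158, 193, 216, 214, 214, 217, 217, 209, 201, 192, 153, 126, 111, 132, 155, 161, 159, 162]
112 [166, 165, 163, 162, 165, 169, 182, 206, 207, 210, 211, 214, 201, 209, 203, 188, 173, 168, 166, 163, 163, 158, 165, 166]
114 [0, 0, 167, 161, 166, 170, 193, 209, 214, 208, 211, 210, 210, 205, 207, 188, 171, 165, 166, 165, 166, 164, 164, 165]
116 [0, 0, 0, 0, 165, 168, 181, 197, 211, 205, 214, 210, 207, 203, 197, 178, 168, 166, 165, 166, 166, 166, 0, 167]
118 [0, 0, 0, 0, 0, 0, 165, 168, 169, 175, 174, 175, 174, 171, 169, 165, 165, 166, 162, 163, 165, 163, 164, 165]
120 [0, 0, 0, 0, 0, 0, 0, 0, 0, 0, 0, 0, 0, 148, 0, 0, 0, 0, 0, 144, 0, 0, 0, 162]
```

```bash
python3 d.py .568 .342 .0265 -10;python3 -m pendant '[[[0.03,0.04,0.6,0,-1],[0,0,0.6,0,-1],[0,0,0.4,0,-1],[0,0,0.2,0,-1],[0,0,0.12,0,-1],[0,0,0,0,-1],[0,0,0,0,-1],[0,0,0,0,-1]]]'; python3 d.py .568 .342 .0265 -10
```

```text
az -9.91 tcp [0.5664 0.3413 0.0873] t 7.2 tilt 0.0000 grip 0.032 F 39.9
turn units 0.01 ; then x 0.03 y 0.05 z 2.03 units
time_s: 7.95
eef_pos: [0.5689, 0.3426, 0.0306]
orientation: [0.0, 0.766, 0.643, 0.001]
ft_force: [-0.1, -0.6, 0.3]
grip_width: 0.0318
grip_force: 39.9
az -9.97 tcp [0.5689 0.3426 0.0306] t 8.0 tilt 0.0000 grip 0.032 F 39.9
turn units 0.00 ; then x -0.02 y -0.03 z 0.14 units
```

```bash
python3 -m pendant '[[[0,0,0.08,0,-1],[0,0,0.05,0,-1],[0,0,0,0,-1],[0,0,0,0,-1]]]'; python3 -m pendant '[[[0,0,0.04,0,-1],[0,0,0,0,-1],[0,0,0,0,-1]]]'
```

```text
time_s: 8.35
eef_pos: [0.5686, 0.3424, 0.0263]
orientation: [-0.0, 0.766, 0.643, 0.0]
ft_force: [-0.6, -0.8, 3.6]
grip_width: 0.032
grip_force: 40.2
time_s: 8.65
eef_pos: [0.5687, 0.3424, 0.0263]
orientation: [-0.0, 0.766, 0.643, 0.0]
ft_force: [-3.5, -1.3, 9.2]
grip_width: 0.032
grip_force: 41.0
```

```bash
python3 -m pendant '[[[0,0,-0.04,0,0.4],[0,0,0,0,0.4],[0,0,0,0,0.4],[0,0,0,0,0.4],[0,0,-0.5,0,0.4],[0,0,-1,0,0.4],[0,0,-1,0,0.4],[0,0,-1,0,0.4],[0,0,-1,0,1],[0,0,0,0,1],[0,0,0,0,1]]]'; python3 d.py .434 -.003 .0215 -10
```

```text
time_s: 9.75
eef_pos: [0.569, 0.3425, 0.1627]
orientation: [0.0, 0.766, 0.643, 0.001]
ft_force: [0.5, -0.2, -1.8]
grip_width: 0.0857
grip_force: 0.0
az -9.97 tcp [0.569  0.3425 0.1627] t 9.8 tilt 0.0000 grip 0.086 F 0.0
turn units 0.00 ; then x -12.12 y -2.43 z 4.71 units
```

```bash
python3 -m pendant '[[[-1,-0.2,0,0,1],[-1,-0.2,0,0,1],[-1,-0.2,0,0,1],[-1,-0.2,0,0,1],[-1,-0.2,0,0,1],[-1,-0.2,0,0,1],[-1,-0.2,0,0,1],[-1,-0.2,0,0,1],[-1,-0.2,0,0,1],[-1,-0.2,0,0,1],[-1,-0.2,0,0,1],[-1,-0.2,0,0,1]]]'; python3 -m pendant '[[[-0.1,0,0,0,1],[0,0,0.8,0,1],[0,0,0.8,0,1],[0,0,0,0,1],[0,0,0,0,1],[0,0,0,0,1]]]';  python3 d.py .434 -.003 .0215 -10; python3 - <<'E'
from h import *
out=[]
for n,b in(('side',(60,200,200,340)),('top',(130,250,80,290))):
    c=snap(n,n+'3')['color'][b[0]:b[1],b[2]:b[3]]; out.append(cv2.resize(c,(390,390*c.shape[0]//c.shape[1])))
h=max(o.shape[0] for o in out); cv2.imwrite('pics/p3.png',np.hstack([cv2.copyMakeBorder(o,0,h-o.shape[0],0,0,0) for o in out])); print(h)
E
```

```text
time_s: 10.95
eef_pos: [0.4337, -0.0011, 0.1598]
orientation: [-0.0, 0.766, 0.643, -0.001]
ft_force: [0.8, -0.2, 1.0]
grip_width: 0.0856
grip_force: 0.0
time_s: 11.55
eef_pos: [0.4354, -0.0025, 0.1137]
orientation: [0.0, 0.766, 0.643, 0.001]
ft_force: [-0.5, 0.2, 0.3]
grip_width: 0.0856
grip_force: 0.0
az -9.94 tcp [ 0.4354 -0.0025  0.1137] t 11.6 tilt 0.0000 grip 0.086 F 0.0
turn units 0.01 ; then x -0.02 y -0.04 z 3.07 units
390
```

View pics/p3.png

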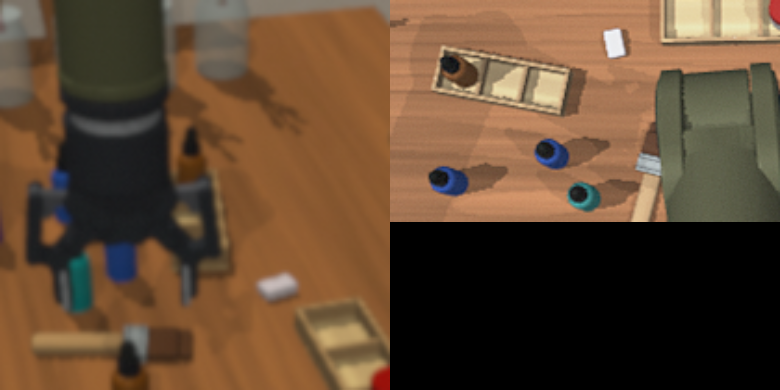

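Dropper A stands upright in the rack's left bay (crop 460,68). The fingers are at (65,300) and (188,295), above dropper B's bulb at (128,350). I descend and grip.

```bash
python3 -m pendant '[[[0,0,0.8,0,1],[0,0,0.8,0,1],[0,0,0.8,0,1],[0,0,0.5,0,1],[0,0,0.15,0,1],[0,0,0,0,1],[0,0,0,0,1]]]'; python3 -m pendant '[[[0,0,0,0,-1],[0,0,0,0,-1],[0,0,0,0,-1],[0,0,0,0,-1],[0,0,0,0,-1],[0,0,0,0,-1],[0,0,0,0,-1],[0,0,0,0,-1]]]' 40; python3 d.py .434 -.003 .0215 -10
```

```text
time_s: 12.35
eef_pos: [0.4356, -0.0027, 0.0223]
orientation: [0.0, 0.766, 0.643, 0.001]
ft_force: [-0.3, 0.2, 0.2]
grip_width: 0.0857
grip_force: 0.0
time_s: 13.15
eef_pos: [0.4349, -0.0027, 0.0218]
orientation: [-0.0, 0.766, 0.643, 0.0]
ft_force: [-1.4, -0.0, 5.3]
grip_width: 0.0318
grip_force: 39.5
az -9.97 tcp [ 0.4349 -0.0027  0.0218] t 13.2 tilt 0.0000 grip 0.032 F 39.5
turn units 0.00 ; then x -0.01 y -0.03 z 0.01 units
```

```bash
python3 -m pendant '[[[0,0,-0.6,0,-1],[0,0,-1,0,-1],[0,0,-1,0,-1],[0,0,-1,0,-1],[0,0,-0.5,0,-1],[0,0,0,0,-1],[0,0,0,0,-1]]]'; python3 d.py .559 .290 .0265 -10
```

```text
time_s: 13.85
eef_pos: [0.4343, -0.0028, 0.1437]
orientation: [-0.0, 0.766, 0.643, -0.0]
ft_force: [-0.5, -0.7, -0.2]
grip_width: 0.0321
grip_force: 39.8
az -9.96 tcp [ 0.4343 -0.0028  0.1437] t 13.8 tilt 0.0000 grip 0.032 F 39.8
turn units 0.01 ; then x 10.33 y 2.40 z 3.91 units
```

```bash
python3 -m pendant '[[[1,0.24,0,0,-1],[1,0.24,0,0,-1],[1,0.24,0,0,-1],[1,0.24,0,0,-1],[1,0.24,0,0,-1],[1,0.24,0,0,-1],[1,0.24,0,0,-1],[1,0.24,0,0,-1],[1,0.24,0,0,-1],[1,0.24,0,0,-1],[0.33,0,0,0,-1],[0,0,0,0,-1]]]'; python3 -m pendant '[[[0,0,0.7,0,-1],[0,0,0.7,0,-1],[0,0,0.6,0,-1],[0,0,0,0,-1],[0,0,0,0,-1],[0,0,0,0,-1]]]'; python3 d.py .559 .290 .0265 -10
```

```text
time_s: 15.05
eef_pos: [0.5579, 0.2911, 0.1419]
orientation: [-0.0, 0.765, 0.644, -0.002]
ft_force: [-1.4, -0.6, -0.5]
grip_width: 0.0321
grip_force: 39.8
time_s: 15.65
eef_pos: [0.56, 0.2894, 0.0855]
orientation: [0.0, 0.766, 0.643, 0.001]
ft_force: [-0.4, 0.1, 0.2]
grip_width: 0.0322
grip_force: 39.8
az -10.02 tcp [0.56   0.2894 0.0855] t 15.7 tilt 0.0000 grip 0.032 F 39.8
turn units -0.00 ; then x 0.01 y -0.03 z 1.97 units
```

```bash
python3 -m pendant '[[[0,-0.03,0.6,0,-1],[0,0,0.6,0,-1],[0,0,0.4,0,-1],[0,0,0.2,0,-1],[0,0,0.1,0,-1],[0,0,0.05,0,-1],[0,0,0,0,-1],[0,0,0,0,-1],[0,0,0,0,-1]]]'; python3 -m pendant '[[[0,0,0.04,0,-1],[0,0,0,0,-1],[0,0,0,0,-1]]]'
```

```text
time_s: 16.55
eef_pos: [0.5589, 0.2903, 0.0269]
orientation: [0.0, 0.766, 0.643, 0.001]
ft_force: [-0.9, -1.3, 5.7]
grip_width: 0.032
grip_force: 40.3
time_s: 16.85
eef_pos: [0.559, 0.2903, 0.0268]
orientation: [-0.0, 0.766, 0.643, 0.001]
ft_force: [-3.6, -2.2, 12.6]
grip_width: 0.0318
grip_force: 41.0
```

```bash
python3 -m pendant '[[[0,0,-0.08,0,0.4],[0,0,0,0,0.4],[0,0,0,0,0.4],[0,0,0,0,0.4],[0,0,-0.5,0,0.4],[0,0,-1,0,0.4],[0,0,-1,0,0.4],[0,0,-1,0,0.4],[0,0,-1,0,0.4],[0,0,0,0,0.4],[0,0,0,0,0.4]]]'; python3 -m pendant '[[[-1,0,0,-1,0.2],[-0.98,-0.12,0,-1,0.2],[-0.97,-0.24,0,-1,0.2],[-0.93,-0.36,0,-1,0.2],[-0.88,-0.47,0,-1,0.2],[-0.82,-0.57,0,-1,0.2],[0,0,0,-1,0.2],[0,0,0,-1,0.2],[0,0,0,-1,0.2],[0,0,0,-1,0.2],[0,0,0,-1,0.2],[0,0,0,-1,0.2]]]';python3 d.py .4267 .1057 .003 76
```

```text
time_s: 17.95
eef_pos: [0.5589, 0.2903, 0.1637]
orientation: [0.0, 0.766, 0.643, 0.001]
ft_force: [-0.6, 1.2, -0.0]
grip_width: 0.0599
grip_force: 0.0
time_s: 19.15
eef_pos: [0.5254, 0.1133, 0.1608]
orientation: [-0.001, 0.149, 0.989, -0.001]
ft_force: [-0.7, -0.4, 0.8]
grip_width: 0.0511
grip_force: 0.0
az 72.82 tcp [0.5254 0.1133 0.1608] t 19.1 tilt 0.0000 grip 0.051 F 0.0
turn units -0.46 ; then x 3.13 y -1.04 z 5.26 units
```

```bash
python3 -m pendant '[[[0.8,-0.25,0,-0.5,0.2],[0.8,-0.25,0,0,0.2],[0.8,-0.25,0,0,0.2],[0.73,-0.2,0.5,0,0.2],[0,0,0.8,0,0.2],[0,0,0.8,0,0.2],[0,0,0,0,0.2],[0,0,0,0,0.2],[0,0,0,0,0.2]]]';python3 d.py .4267 .1057 .003 76; python3 - <<'E'
from h import *
out=[]
for n,b in(('side',(140,240,190,310)),('top',(130,280,170,310))):
    c=snap(n,n+'4')['color'][b[0]:b[1],b[2]:b[3]]; out.append(cv2.resize(c,(390,390*c.shape[0]//c.shape[1])))
h=max(o.shape[0] for o in out); cv2.imwrite('pics/p4.png',np.hstack([cv2.copyMakeBorder(o,0,h-o.shape[0],0,0,0) for o in out])); print(h)
E
```

```text
time_s: 20.05
eef_pos: [0.429, 0.1103, 0.0999]
orientation: [0.001, 0.122, 0.993, 0.0]
ft_force: [-0.6, -0.2, -0.2]
grip_width: 0.0513
grip_force: 0.0
az 75.97 tcp [0.429  0.1103 0.0999] t 20.1 tilt 0.0000 grip 0.051 F 0.0
turn units -0.01 ; then x 0.04 y -0.17 z 3.23 units
417
```

View pics/p4.png

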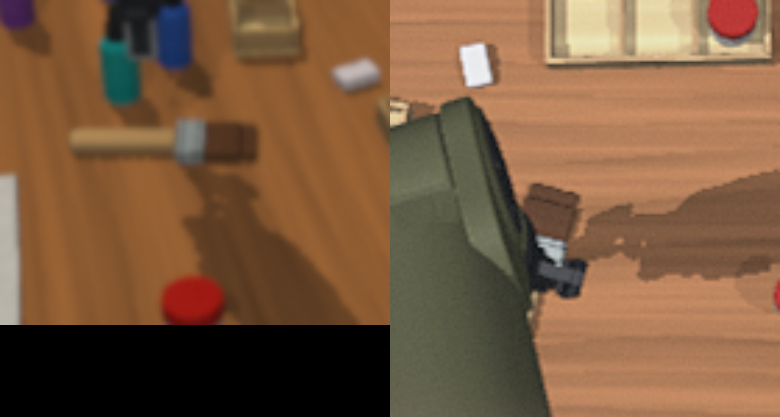

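The brush is unmoved and lies below the fingers, with its handle at side crop (120,140). I descend and grip behind the ferrule.

```bash
python3 -m pendant '[[[0.08,-0.17,0.7,0,0.2],[0,0,0.8,0,0.2],[0,0,0.8,0,0.2],[0,0,0.5,0,0.2],[0,0,0.3,0,0.2],[0,0,0,0,0.2],[0,0,0,0,0.2],[0,0,0,0,0.2]]]';python3 d.py .4267 .1057 .004 76
```

```text
time_s: 20.95
eef_pos: [0.4257, 0.1062, 0.007]
orientation: [0.001, 0.122, 0.993, 0.001]
ft_force: [-0.2, 0.7, -0.1]
grip_width: 0.0512
grip_force: 0.0
az 75.98 tcp [0.4257 0.1062 0.007 ] t 20.9 tilt 0.0000 grip 0.051 F 0.0
turn units -0.00 ; then x -0.04 y -0.01 z 0.10 units
```

```bash
python3 -m pendant '[[[0,0,0.1,0,0.2],[0,0,0,0,-1],[0,0,0,0,-1],[0,0,0,0,-1],[0,0,0,0,-1],[0,0,0,0,-1],[0,0,0,0,-1],[0,0,0,0,-1]]]' 50;python3 d.py .4267 .1057 .003 76; python3 -m pendant '[[[0,0,-0.3,0,-1],[0,0,-0.6,0,-1],[0,0,-0.8,0,-1],[0,0,-0.8,0,-1],[0,0,0,0,-1],[0,0,0,0,-1]]]'
```

```text
time_s: 21.75
eef_pos: [0.4251, 0.1059, 0.0034]
orientation: [0.0, 0.122, 0.993, 0.0]
ft_force: [-1.3, 0.4, 5.4]
grip_width: 0.0206
grip_force: 50.1
az 75.97 tcp [0.4251 0.1059 0.0034] t 21.8 tilt 0.0000 grip 0.021 F 50.1
turn units -0.00 ; then x -0.06 y 0.01 z 0.01 units
time_s: 22.35
eef_pos: [0.4248, 0.1059, 0.0783]
orientation: [0.0, 0.122, 0.993, 0.0]
ft_force: [-0.2, -0.3, -0.2]
grip_width: 0.0203
grip_force: 49.4
```

```bash
python3 -m pendant '[[[0,0,-0.5,1,-1],[0,0,0,1,-1],[0,0,0,1,-1],[0,0,0,1,-1],[0,0,0,1,-1],[0,0,0,1,-1],[0,0,0,1,-1],[0,0,0,1,-1],[0,0,0,1,-1],[0,0,0,1,-1],[0,0,0,1,-1],[0,0,0,0,-1]]]'; python3 d.py .561 -.290 .0084 0
```

```text
time_s: 23.55
eef_pos: [0.4237, 0.1054, 0.0917]
orientation: [-0.0, 0.705, 0.709, -0.001]
ft_force: [-0.0, -0.1, -1.2]
grip_width: 0.02
grip_force: 49.4
az 0.32 tcp [0.4237 0.1054 0.0917] t 23.6 tilt 0.0000 grip 0.020 F 49.4
turn units 0.05 ; then x -13.18 y 4.58 z 2.78 units
```

```bash
python3 -m pendant '[[[-1,0.38,0,0,-1],[-1,0.38,0,0,-1],[-1,0.38,0,0,-1],[-1,0.38,0,0,-1],[-1,0.38,0,0,-1],[-1,0.38,0,0,-1],[-1,0.38,0,0,-1],[-1,0.38,0,0,-1],[-1,0.38,0,0,-1],[-1,0.38,0,0,-1],[-1,0.38,0,0,-1],[-1,0.38,0,0,-1]]]'; python3 -m pendant '[[[-0.6,0,0,0,-1],[-0.58,0,0,0,-1],[0,0,0.7,0,-1],[0,0,0.7,0,-1],[0,0,0,0,-1],[0,0,0,0,-1],[0,0,0,0,-1]]]';python3 d.py .561 -.290 .0084 0; python3 - <<'E'
from h import *
out=[]
for n,b in(('side',(200,360,270,420)),('top',(120,230,320,460))):
    c=snap(n,n+'5')['color'][b[0]:b[1],b[2]:b[3]]; out.append(cv2.resize(c,(390,390*c.shape[0]//c.shape[1])))
h=max(o.shape[0] for o in out); cv2.imwrite('pics/p5.png',np.hstack([cv2.copyMakeBorder(o,0,h-o.shape[0],0,0,0) for o in out])); print(h)
E
```

```text
time_s: 24.75
eef_pos: [0.5635, -0.2542, 0.0917]
orientation: [-0.001, 0.704, 0.711, -0.001]
ft_force: [0.9, 0.4, -0.6]
grip_width: 0.0203
grip_force: 49.4
time_s: 25.45
eef_pos: [0.5645, -0.289, 0.0519]
orientation: [0.001, 0.705, 0.71, 0.0]
ft_force: [0.2, -0.6, 0.2]
grip_width: 0.0206
grip_force: 49.4
az 0.41 tcp [ 0.5645 -0.289   0.0519] t 25.4 tilt 0.0000 grip 0.021 F 49.4
turn units 0.06 ; then x -0.03 y -0.12 z 1.45 units
416
```

View pics/p5.png

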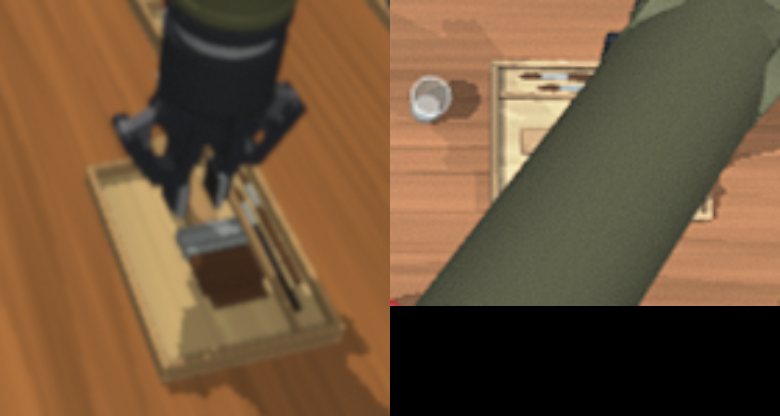

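The brush is level over the wide channel (bristles at side crop 228,272), parallel to the rib. I lower it.

```bash
python3 -m pendant '[[[0,-0.12,0.5,0,-1],[0,0,0.4,0,-1],[0,0,0.2,0,-1],[0,0,0.1,0,-1],[0,0,0.05,0,-1],[0,0,0,0,-1],[0,0,0,0,-1],[0,0,0,0,-1]]]'; python3 d.py .561 -.290 .0084 0;python3 -m pendant '[[[0,0,0.05,0,-1],[0,0,0.05,0,-1],[0,0,0.05,0,-1],[0,0,0,0,-1],[0,0,0,0,-1]]]'
```

```text
time_s: 26.35
eef_pos: [0.5606, -0.289, 0.0139]
orientation: [0.0, 0.705, 0.709, 0.0]
ft_force: [-0.2, -0.6, 0.1]
grip_width: 0.0202
grip_force: 49.4
az 0.35 tcp [ 0.5606 -0.289   0.0139] t 26.4 tilt 0.0000 grip 0.020 F 49.4
turn units 0.05 ; then x -0.03 y 0.01 z 0.18 units
time_s: 26.85
eef_pos: [0.5603, -0.2888, 0.0089]
orientation: [-0.0, 0.705, 0.709, 0.0]
ft_force: [0.7, -0.1, -0.9]
grip_width: 0.0204
grip_force: 49.4
```

```bash
python3 -m pendant '[[[0,0,0.03,0,-1],[0,0,0,0,-0.1],[0,0,0,0,-0.1],[0,0,0,0,-0.1],[0,0,0,0,-0.1],[0,0,-0.4,0,-0.1],[0,0,-0.8,0,0.4],[0,0,-0.8,0,0.4],[0,0,-1,0,0.4],[0,0,-1,0,0.4],[0,0,0,0,0.4],[0,0,0,0,0.4]]]'; python3 d.py .3805 -.249 .019 1.5;
```

```text
time_s: 28.05
eef_pos: [0.5609, -0.2891, 0.1297]
orientation: [0.001, 0.705, 0.709, 0.001]
ft_force: [0.0, -0.0, -0.6]
grip_width: 0.0597
grip_force: 0.0
az 0.34 tcp [ 0.5609 -0.2891  0.1297] t 28.1 tilt 0.0000 grip 0.060 F 0.0
turn units -0.17 ; then x 1.49 y -5.98 z 3.69 units
```

```bash
python3 -m pendant '[[[0.25,-1,0,-0.2,0.8],[0.25,-1,0,0,0.8],[0.25,-1,0,0,0.8],[0.25,-1,0,0,0.8],[0.25,-1,0,0,0.8],[0.25,-0.98,0,0,0.8],[0,0,0.6,0,0.8],[0,0,0,0,0.8],[0,0,0,0,0.8],[0,0,0,0,0.8]]]'; python3 d.py .3804 -.2488 .019 1.5;python3 - <<'E'
from h import *
out=[]
for n,b in(('side',(190,350,190,420)),('top',(120,270,290,460))):
    c=snap(n,n+'6')['color'][b[0]:b[1],b[2]:b[3]]; out.append(cv2.resize(c,(390,390*c.shape[0]//c.shape[1])))
h=max(o.shape[0] for o in out); cv2.imwrite('pics/p6.png',np.hstack([cv2.copyMakeBorder(o,0,h-o.shape[0],0,0,0) for o in out])); print(h)
E
```

```text
time_s: 29.05
eef_pos: [0.3804, -0.2487, 0.1103]
orientation: [0.0, 0.696, 0.718, -0.0]
ft_force: [0.3, -0.3, 0.3]
grip_width: 0.0771
grip_force: 0.0
az 1.74 tcp [ 0.3804 -0.2487  0.1103] t 29.1 tilt 0.0000 grip 0.077 F 0.0
turn units 0.03 ; then x -0.00 y 0.00 z 3.04 units
344
```

View pics/p6.png

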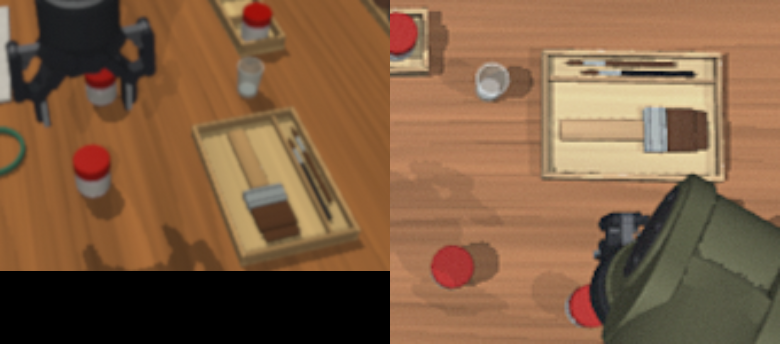

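The brush lies in the wide channel, centred at about crop (635,130). The gripper is above the right-hand pot, so I grip it by the lid.

```bash
python3 -m pendant '[[[0,0,0.8,0,0.8],[0,0,0.8,0,0.8],[0,0,0.7,0,0.8],[0,0,0.5,0,0.8],[0,0,0.2,0,0.8],[0,0,0,0,0.8],[0,0,0,0,0.8]]]'; python3 -m pendant '[[[0,0,0,0,-1],[0,0,0,0,-1],[0,0,0,0,-1],[0,0,0,0,-1],[0,0,0,0,-1],[0,0,0,0,-1],[0,0,0,0,-1],[0,0,0,0,-1]]]' 40; python3 d.py .3804 -.2488 .019 1.8
```

```text
time_s: 29.85
eef_pos: [0.3805, -0.2489, 0.0207]
orientation: [0.0, 0.696, 0.718, 0.0]
ft_force: [-0.8, 0.9, 0.3]
grip_width: 0.0765
grip_force: 0.0
time_s: 30.65
eef_pos: [0.3804, -0.2486, 0.021]
orientation: [0.0, 0.696, 0.718, 0.001]
ft_force: [-1.2, -0.1, 6.3]
grip_width: 0.0407
grip_force: 39.8
az 1.72 tcp [ 0.3804 -0.2486  0.021 ] t 30.6 tilt 0.0000 grip 0.041 F 39.8
turn units -0.01 ; then x -0.01 y 0.00 z 0.07 units
```

```bash
python3 -m pendant '[[[0,0,-0.5,0,-1],[0,0,-0.9,0,-1],[0,0,-0.9,0,-1],[0,0,-0.9,0,-1],[0,0,0,0,-1],[0,0,0,0,-1]]]'; python3 d.py .645 .002 .026 1.8
```

```text
time_s: 31.25
eef_pos: [0.3802, -0.2484, 0.1165]
orientation: [0.001, 0.696, 0.718, 0.001]
ft_force: [-0.1, 0.4, -0.5]
grip_width: 0.0406
grip_force: 40.6
az 1.73 tcp [ 0.3802 -0.2484  0.1165] t 31.2 tilt 0.0000 grip 0.041 F 40.6
turn units -0.01 ; then x 8.07 y 9.09 z 3.02 units
```

```bash
python3 -m pendant '[[[0.81,0.91,0,0,-1],[0.81,0.91,0,0,-1],[0.81,0.91,0,0,-1],[0.81,0.91,0,0,-1],[0.81,0.91,0,0,-1],[0.81,0.91,0,0,-1],[0.81,0.91,0,0,-1],[0.8,0.91,0,0,-1],[0.8,0.91,0,0,-1],[0.8,0.9,0,0,-1],[0,0,0,0,-1],[0,0,0,0,-1]]]'; python3 -m pendant '[[[0,0,0.7,0,-1],[0,0,0.6,0,-1],[0,0,0,0,-1],[0,0,0,0,-1],[0,0,0,0,-1]]]'; python3 d.py .645 .002 .026 1.8; python3 - <<'E'
from h import *
out=[]
for n,b in(('side',(140,240,280,380)),('top',(90,180,200,340))):
    c=snap(n,n+'7')['color'][b[0]:b[1],b[2]:b[3]]; out.append(cv2.resize(c,(390,390*c.shape[0]//c.shape[1])))
h=max(o.shape[0] for o in out); cv2.imwrite('pics/p7.png',np.hstack([cv2.copyMakeBorder(o,0,h-o.shape[0],0,0,0) for o in out])); print(h)
p=np.array(status.observe()['eef_pos']);print(proj(load('side7'),p))
E
```

```text
time_s: 32.45
eef_pos: [0.6441, 0.0024, 0.1137]
orientation: [-0.001, 0.696, 0.718, -0.002]
ft_force: [-0.8, -0.3, -0.0]
grip_width: 0.0405
grip_force: 40.7
time_s: 32.95
eef_pos: [0.6455, 0.0009, 0.0782]
orientation: [0.001, 0.697, 0.717, 0.001]
ft_force: [-0.4, 0.1, -0.6]
grip_width: 0.0406
grip_force: 40.7
az 1.66 tcp [0.6455 0.0009 0.0782] t 33.0 tilt 0.0000 grip 0.041 F 40.7
turn units -0.02 ; then x 0.04 y -0.02 z 1.74 units
390
[331.98951324 171.28194943]
```

View pics/p7.png

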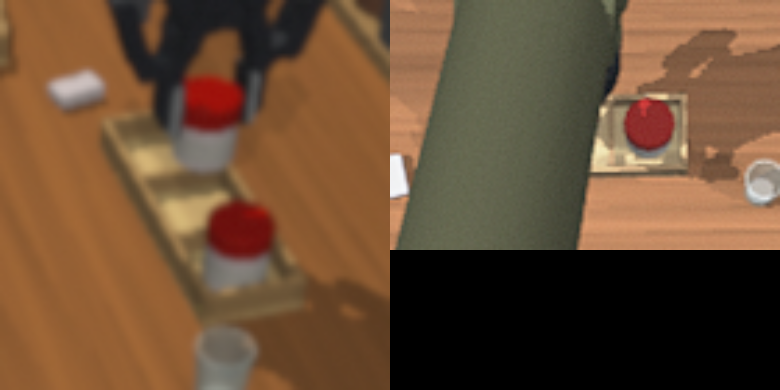

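The pot is held upright over the middle bay: its body is at side crop (205,145) and the projected column agrees. I lower it.

```bash
python3 -m pendant '[[[0.03,0,0.6,0,-1],[0,0,0.5,0,-1],[0,0,0.3,0,-1],[0,0,0.15,0,-1],[0,0,0.08,0,-1],[0,0,0.05,0,-1],[0,0,0,0,-1],[0,0,0,0,-1],[0,0,0,0,-1]]]'; python3 -m pendant '[[[0,0,0.04,0,-1],[0,0,0.04,0,-1],[0,0,0,0,-1],[0,0,0,0,-1]]]'
```

```text
time_s: 33.95
eef_pos: [0.6454, 0.0026, 0.0272]
orientation: [0.0, 0.696, 0.718, 0.0]
ft_force: [-0.5, 0.6, -0.5]
grip_width: 0.0407
grip_force: 40.7
time_s: 34.35
eef_pos: [0.6455, 0.0026, 0.0261]
orientation: [0.0, 0.696, 0.718, 0.001]
ft_force: [-4.2, 0.2, 8.4]
grip_width: 0.0404
grip_force: 41.4
```

Contact. I release, rise, and go to the last pot.

```bash
python3 -m pendant '[[[0,0,-0.06,0,0.5],[0,0,0,0,0.5],[0,0,0,0,0.5],[0,0,0,0,0.5],[0,0,-0.4,0,0.5],[0,0,-0.8,0,0.5],[0,0,-1,0,0.5],[0,0,-1,0,0.8],[0,0,0,0,0.8],[0,0,0,0,0.8]]]'; python3 d.py .4167 -.1155 .02 1.8
```

```text
time_s: 35.35
eef_pos: [0.6458, 0.0026, 0.1236]
orientation: [0.001, 0.696, 0.718, 0.001]
ft_force: [-0.4, 0.2, 0.3]
grip_width: 0.0768
grip_force: 0.0
az 1.72 tcp [0.6458 0.0026 0.1236] t 35.4 tilt 0.0000 grip 0.077 F 0.0
turn units -0.01 ; then x -3.70 y -7.76 z 3.45 units
```

```bash
python3 -m pendant '[[[-0.46,-0.97,0,0,0.8],[-0.46,-0.97,0,0,0.8],[-0.46,-0.97,0,0,0.8],[-0.46,-0.97,0,0,0.8],[-0.46,-0.97,0,0,0.8],[-0.46,-0.97,0,0,0.8],[-0.46,-0.97,0,0,0.8],[-0.46,-0.97,0,0,0.8],[0,0,0.8,0,0.8],[0,0,0,0,0.8],[0,0,0,0,0.8],[0,0,0,0,0.8]]]'; python3 d.py .4167 -.1155 .02 1.8;python3 - <<'E'
from h import *
out=[]
for n,b in(('side',(140,270,190,370)),('top',(90,250,200,340))):
    c=snap(n,n+'8')['color'][b[0]:b[1],b[2]:b[3]]; out.append(cv2.resize(c,(390,390*c.shape[0]//c.shape[1])))
h=max(o.shape[0] for o in out); cv2.imwrite('pics/p8.png',np.hstack([cv2.copyMakeBorder(o,0,h-o.shape[0],0,0,0) for o in out])); print(h)
E
```

```text
time_s: 36.55
eef_pos: [0.4164, -0.1145, 0.0985]
orientation: [0.0, 0.696, 0.718, -0.0]
ft_force: [-0.8, -0.2, 1.0]
grip_width: 0.077
grip_force: 0.0
az 1.77 tcp [ 0.4164 -0.1145  0.0985] t 36.5 tilt 0.0000 grip 0.077 F 0.0
turn units -0.00 ; then x -0.03 y 0.01 z 2.62 units
445
```

View pics/p8.png

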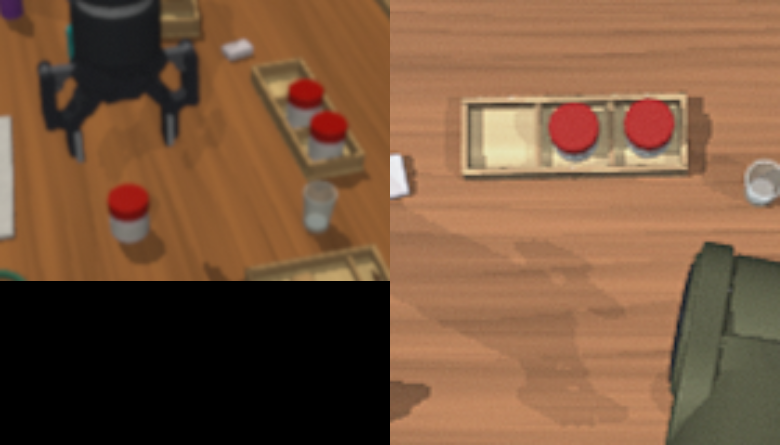

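The first pot stands in the middle bay (crop 575,130), and the left bay at (508,135) is still free. I grip the last pot.

```bash
python3 -m pendant '[[[-0.03,0,0.8,0,0.8],[0,0,0.8,0,0.8],[0,0,0.6,0,0.8],[0,0,0.3,0,0.8],[0,0,0.1,0,0.8],[0,0,0,0,0.8],[0,0,0,0,0.8]]]'; python3 -m pendant '[[[0,0,0,0,-1],[0,0,0,0,-1],[0,0,0,0,-1],[0,0,0,0,-1],[0,0,0,0,-1],[0,0,0,0,-1],[0,0,0,0,-1],[0,0,0,0,-1]]]' 40; python3 d.py .4167 -.1155 .02 1.8;python3 -m pendant '[[[0,0,-0.5,0,-1],[0,0,-0.9,0,-1],[0,0,-0.9,0,-1],[0,0,-0.9,0,-1],[0,0,0,0,-1],[0,0,0,0,-1]]]'; python3 d.py .643 .063 .026 1.8
```

```text
time_s: 37.35
eef_pos: [0.4167, -0.1157, 0.021]
orientation: [0.001, 0.696, 0.718, 0.001]
ft_force: [0.2, -0.0, -0.4]
grip_width: 0.0773
grip_force: 0.0
time_s: 38.15
eef_pos: [0.4162, -0.1156, 0.0209]
orientation: [0.0, 0.696, 0.718, 0.0]
ft_force: [-1.5, 0.4, 5.2]
grip_width: 0.0404
grip_force: 39.9
az 1.72 tcp [ 0.4162 -0.1156  0.0209] t 38.1 tilt 0.0000 grip 0.040 F 39.9
turn units -0.01 ; then x 0.00 y 0.02 z 0.03 units
time_s: 38.75
eef_pos: [0.416, -0.1155, 0.1164]
orientation: [0.0, 0.696, 0.718, 0.001]
ft_force: [0.4, -0.2, -1.1]
grip_width: 0.0399
grip_force: 40.6
az 1.72 tcp [ 0.416  -0.1155  0.1164] t 38.8 tilt 0.0000 grip 0.040 F 40.6
turn units -0.01 ; then x 5.71 y 7.75 z 3.01 units
```

```bash
python3 -m pendant '[[[0.71,0.97,0,0,-1],[0.71,0.97,0,0,-1],[0.71,0.97,0,0,-1],[0.71,0.97,0,0,-1],[0.71,0.97,0,0,-1],[0.72,0.97,0,0,-1],[0.72,0.97,0,0,-1],[0.72,0.96,0,0,-1],[0,0,0,0,-1],[0,0,0,0,-1],[0,0,0,0,-1]]]'; python3 -m pendant '[[[0,0,0.7,0,-1],[0,0,0.6,0,-1],[0,0,0,0,-1],[0,0,0,0,-1],[0,0,0,0,-1]]]'; python3 d.py .643 .063 .026 1.8; python3 - <<'E'
from h import *
c=snap('side','side9')['color'][130:230,270:370]; cv2.imwrite('pics/p9.png',cv2.resize(c,(500,500),interpolation=cv2.INTER_CUBIC))
p=np.array(status.observe()['eef_pos']);print(proj(load('side9'),p))
E
```

```text
time_s: 39.85
eef_pos: [0.6417, 0.0611, 0.1148]
orientation: [-0.0, 0.697, 0.717, -0.001]
ft_force: [-0.2, 0.3, 0.1]
grip_width: 0.0406
grip_force: 40.7
time_s: 40.35
eef_pos: [0.6436, 0.0621, 0.0785]
orientation: [0.001, 0.697, 0.717, 0.001]
ft_force: [0.5, -0.7, -0.4]
grip_width: 0.0405
grip_force: 40.7
az 1.68 tcp [0.6436 0.0621 0.0785] t 40.4 tilt 0.0000 grip 0.040 F 40.7
turn units -0.02 ; then x 0.03 y -0.02 z 1.75 units
[322.80533417 157.42955968]
```

View pics/p9.png

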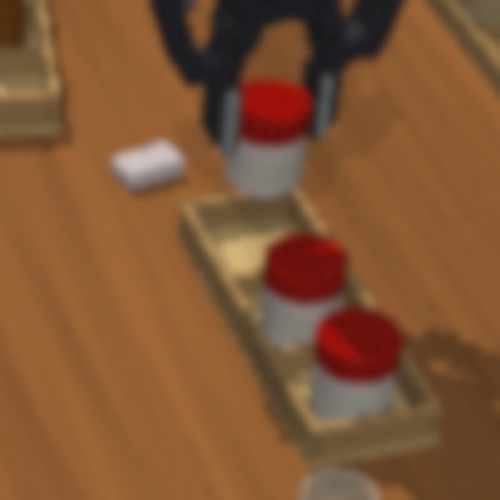

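The pot hangs upright over the far bay (crop 265,160 against a projected 264,137 for the TCP, so the column matches). I lower it.

```bash
python3 -m pendant '[[[0.03,0,0.6,0,-1],[0,0,0.5,0,-1],[0,0,0.3,0,-1],[0,0,0.15,0,-1],[0,0,0.08,0,-1],[0,0,0.06,0,-1],[0,0,0,0,-1],[0,0,0,0,-1],[0,0,0,0,-1]]]'; python3 -m pendant '[[[0,0,0.04,0,-1],[0,0,0.04,0,-1],[0,0,0,0,-1],[0,0,0,0,-1]]]'
```

```text
time_s: 41.3
eef_pos: [0.6433, 0.0635, 0.0269]
orientation: [0.0, 0.696, 0.718, 0.0]
ft_force: [-0.4, -0.2, 1.1]
grip_width: 0.0406
grip_force: 40.7
time_s: 41.7
eef_pos: [0.6434, 0.0635, 0.026]
orientation: [0.0, 0.696, 0.718, 0.001]
ft_force: [-3.5, 1.1, 10.1]
grip_width: 0.0404
grip_force: 41.5
```

```bash
python3 -m pendant '[[[0,0,-0.06,0,0.5],[0,0,0,0,0.5],[0,0,0,0,0.5],[0,0,0,0,0.5],[0,0,-0.4,0,0.5],[0,0,-0.8,0,0.5],[0,0,-1,0,0.5],[0,0,-1,0,0.5],[0,0,-1,0,0.5],[0,0,-1,0,0.5],[0,0,-1,0,0.5],[0,0,0,0,0.5]]]'; python3 -m pendant '[[[0,-1,0,0,0.5],[0,-1,0,0,0.5],[0,-1,0,0,0.5],[0,-1,0,0,0.5],[0,-1,0,0,0.5],[0,-1,0,0,0.5],[0,0,0,0,0.5],[0,0,0,0,0.5],[0,0,0,0,0.5]]]'; python3 - <<'E'
from h import *
out=[]
for n,b in(('side',(100,350,190,410)),('top',(100,280,80,450))):
    c=snap(n,n+'10')['color'][b[0]:b[1],b[2]:b[3]]; out.append(cv2.resize(c,(500 if n=='top' else 300,(500 if n=='top' else 300)*c.shape[0]//c.shape[1])))
h=max(o.shape[0] for o in out); cv2.imwrite('pics/p10.png',np.hstack([cv2.copyMakeBorder(o,0,h-o.shape[0],0,0,0) for o in out]))
T=load('top10');hs=cv2.cvtColor(T['color'],cv2.COLOR_BGR2HSV).astype(int);H,S,V=[hs[...,i] for i in range(3)]
n,l,st,ce=cv2.connectedComponentsWithStats((((H<6)|(H>172))&(S>150)&(V>90)).astype(np.uint8))
print([plane(T,*ce[i],.051).round(4)[:2] for i in range(1,n) if st[i,4]>60])
E
```

```text
time_s: 42.9
eef_pos: [0.6458, 0.0633, 0.2181]
orientation: [0.003, 0.697, 0.718, 0.004]
ft_force: [0.1, -1.0, 0.0]
grip_width: 0.064
grip_force: 0.0
time_s: 43.8
eef_pos: [0.4639, 0.058, 0.2121]
orientation: [0.0, 0.697, 0.718, 0.0]
ft_force: [0.5, 0.2, 0.2]
grip_width: 0.0638
grip_force: 0.0
[array([0.6446, 0.0555]), array([0.6436, 0.0024]), array([ 0.6473, -0.0592])]
```

View pics/p10.png

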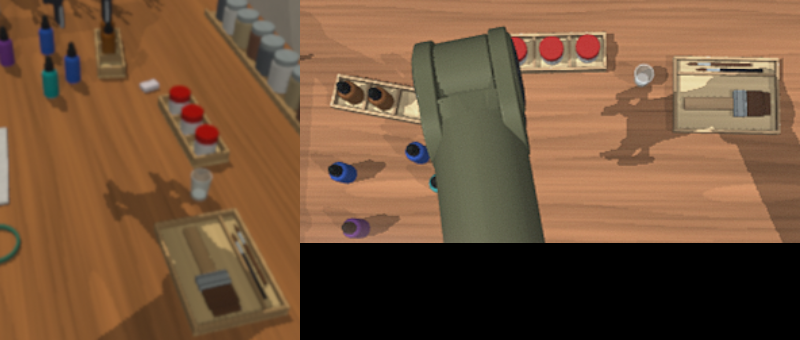

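Three pots stand in the tray (side crop 180,95, 193,115 and 206,137), both droppers in the rack (crop 348,92 and 380,97), the brush lies flat in the channel, and the glass is still standing. I hand in.

```bash
python3 -c "
from workcell import order; print(order.sign_off())"
```

```text
the job is handed in; nothing more can be done
None
```

The job is handed in: both loose pots stand in the pot tray, both amber droppers in the rack and the brush flat in the wide channel; the kept pot and the glass were still standing in the last picture, and `sign_off()` returned no verdict.

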